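# Slide the top spot tile across onto the blue stand

### The job

Three white porcelain spot tiles are stacked between a blue and a black stand whose tops are almost level with the underside of the top tile. Slide the top tile sideways off the stack, without lifting it, onto the blue stand, so that it lies flat in about the middle of the blue top, its long side along the stand's long side, and let go of it. Leave the other two tiles stacked where they are.

Things in the scene. Friction and masses are not known exactly. Their poses are not given: they have to be found in the camera images.
- top_tile_center (a point): white porcelain spot tile, 60 (x) x 90 (y, its long side) x 16 mm, 0.12 to 0.2 kg, flat underside, twelve shallow grey round wells on top; the top one of three in the stack. The point is its centre, half-way up (8 mm above its underside), at z = 0.040 at the start; axes as given, z up
- middle_tile_center (a point): white porcelain spot tile, 60 (x) x 90 (y, its long side) x 16 mm, 0.12 to 0.2 kg, flat underside, twelve shallow grey round wells on top; directly under the top tile, loose, must stay. The point is its centre, half-way up; its top face is at z = 0.032, 8 mm above this point
- bottom_tile_center (a point): white porcelain spot tile, 60 (x) x 90 (y, its long side) x 16 mm, 0.12 to 0.2 kg, flat underside, twelve shallow grey round wells on top; under the middle tile on the worktop, loose, must stay. The point is its centre, half-way up
- blue_stand_top (a point): stand with a blue top, 90 (x) x 120 (y, its long side) x 30 mm high, fixed to the worktop; it stands in line with the stack, at one end of it (+y or -y end of the tiles), about 7 mm away, its long side along the tiles' long side. The point is the centre of its flat top face, z = 0.030, 2 mm lower than the underside of the top tile in the stack. A like stand with a black top is fixed at the other end of the stack and is not to be used
There are look-alikes about, which are no part of the job. What is shaped like the part that bears top_tile_center but red is not meant.

How it is judged:
By the outcome, as a careful person would: the job done as asked, in the order asked, and still so for the second after the job is handed in, with the robot touching nothing.
It also fails if it takes over 29 s, if anything falls off the work surface, if the arm or the gripper's body presses on something with over 40 N, if the wrist force passes 120 N, or if a joint passes its speed limit or range.

### The arm

A 6-joint arm with a two-finger parallel gripper is mounted at the origin on a cart in front of the work surface, level with it; the furniture and walls round the work are solid. World frame = base frame: x ahead of the robot, y to its left, z up, the work surface at z = 0. Lengths are in m, angles in rad, forces in N, time in s.
With the tool pointing down it reaches from about 0.425 to 1.125 m from the base axis. Payload 14.9 kg.
Tool frame: the origin (TCP) lies at the very end of the fingers, on their centre line; the grasp point (between the pads) lies 19 mm behind it; y points along the fingers, z is the direction in which the jaws open and shut, and the axes are right-handed (so a half turn about y gives the same grasp; the last joint's range is limited). The gripper opens to 91 mm and grips with 3 to 60 N. Pads are 32 mm wide; open, the fingers measure 118 mm over their backs; the gripper's body (76 mm by 178 mm) begins 60 mm behind the grasp point.
Start: joints at [-1.158, 0.379, 1.734, -0, 1.028, -0.033], TCP at [0.302, -0.632, 0.214] pointing down, gripper open.
Joint ranges: [-2.77, 2.77], [-0.74, 2.19], [0, 2.66], [-1.06, 4.2], [0.31, 2.87], [-3.08, 3.08]. Speed limits (rad/s): [1.89, 1.89, 2.39, 3.14, 3.14, 3.14].

### API

Orientations are given as a unit quaternion [x, y, z, w].
In Python, from bench import sensors, vision, bot gives the robot as it stands. The module is installed in compiled form; this text tells all that it offers.
- The arm moves only by the tool step_arm, never from a script. Its argument "deltas" is a list of rows, each a list of 6 numbers: the shift along the tool's x, y, z in m, then the turn, a rotation vector about the tool's x, y, z in degrees. A call has 1 to 12 rows; each row is the pose to reach, as a shift and turn from the pose commanded when the call began, along the tool's axes at that moment; what a row does not reach only later rows make up. A row lasts 1/10 s, in which the tool goes at most 50 mm and 8.59 degrees, less where a joint would pass 70% of its speed; a pose out of reach is approached as far as the arm can. A call with a gripper value outside its range is refused whole. "hand" is the gripper's target within -1 to 1 (shut at 1, half-way at 0, fully open at -1), set as the call begins (left out, the last holds). The fingers move at their own pace and stop on an object; "grip_force" is the grip in N (left out, the last holds). Time passes only in rows, so rows that repeat a pose let the fingers close. It gives the time, the measured TCP pose, the force and the opening at its end, in the units of the state.
- sensors.sense(): the state, without advancing time (a new reading comes with each control period).
- vision.grab_frame(name): name is "side" or "top" or "wrist"; returns (picture, depth): 400x640x3 uint8, red, green, blue; 400x640 float32, m along the optical axis (not along the pixel's ray), 0 where there is no reading.
- vision.camera_info(name): a dict with "fov_y" (degrees; the focal length in pixels is half the picture's height over the tangent of half this angle, whatever the lens; pixels are square), "cx", "cy" (the principal point, pixels), "world_from_camera" (4x4, takes a point from camera to world coordinates); the wrist camera has in their place "tool_from_camera" (4x4, takes a point from camera to tool coordinates, whose origin is the TCP and whose axes are the tool frame's). Camera axes: x right, y down, z forward; pixel columns grow to the right and rows downward; lengths in m; the calibration is good to about 2 mm. A picture is of the moment at which its call begins: read the wrist's pose just before it. camera_info takes no time and is no camera call.
- bot.close_job(): hands the job in, once; it reports no verdict.
The state is a dict: "time": time; "joint_positions": joint angles; "qvel": joint speeds; "joint_efforts": joint torques, N m; "eef_pos": TCP position; "orientation": TCP orientation; "force": force on the tool from outside, world axes, zero at the start; "wrist_torque": the same for the moment, N m; "grip_width": finger opening in m.
Only numpy, scipy, OpenCV 4.12 (cv2) and the standard library are available. Lean on these libraries where they do the work, as an engineer would, in place of code of your own. Each camera call takes 0.05 s, during which the arm holds its last target. There are 200 camera calls.

## Working session

There is one attempt and no reset: what is moved stays moved. The work goes in short steps, Python scripts to look and compute and a tool call to move; the robot and the scene stay as the last step left them, time stands still between calls to the robot, and variables do not carry over. Pictures are saved under pics/ and viewed, about 8 in all and at most 12, crops included, and the job is handed in when it is done.

Besides the shell and the picture viewer there is one more tool, called after ">>>" as name(argument=value, ...) on one line, values as JSON. step_arm: Moves the arm, as the interface text tells. Its arguments: {"type":"object","properties":{"deltas":{"type":"array"},"hand":{"type":"number"},"grip_force":{"type":"number"}},"required":["deltas"]}

```bash
mkdir -p pics; cat > h.py <<'E'
import numpy as np, cv2
from bench import sensors, vision, bot
from scipy.spatial.transform import Rotation as R
def cloud(name):
    s=sensors.sense(); im,d=vision.grab_frame(name); c=vision.camera_info(name)
    f=200/np.tan(np.radians(c["fov_y"])/2)
    v,u=np.mgrid[:400,:640]
    P=np.stack([(u-c["cx"])/f*d,(v-c["cy"])/f*d,d],-1)
    if "world_from_camera" in c: T=np.array(c["world_from_camera"])
    else:
        W=np.eye(4);W[:3,:3]=R.from_quat(s["orientation"]).as_matrix();W[:3,3]=s["eef_pos"];T=W@np.array(c["tool_from_camera"])
    X=P@T[:3,:3].T+T[:3,3]; X[d==0]=np.nan
    return im,X
E
python3 - <<'E'
from h import *
s=sensors.sense();print(s); print(R.from_quat(s["orientation"]).as_matrix().round(3))
for n in("top","side"):
    im,X=cloud(n);np.save(n+"0.npy",X);cv2.imwrite(f"pics/{n}0.png",im[:,:,::-1]);print(n,vision.camera_info(n))
E
```

```text
{'time': 0.0, 'joint_positions': array([-1.15829732e+00,  3.79437970e-01,  1.73480760e+00,  2.88371784e-05,
        1.02850505e+00, -3.32788239e-02]), 'qvel': array([ 0.00045209, -0.00051256,  0.00062727,  0.00064403, -0.00107257,
       -0.00072073]), 'joint_efforts': array([ 5.70687989e-04, -7.63703585e+01, -4.34360433e+01,  6.51807594e-02,
        4.24845179e-02, -5.64074662e-05]), 'eef_pos': array([ 0.30165815, -0.63120228,  0.21325441]), 'orientation': array([-0.15636796,  0.69001979, -0.68921237,  0.15623078]), 'force': array([ 0.20833436, -0.02612629, -0.14951672]), 'wrist_torque': array([-0.06664094,  0.02670724, -0.03750808]), 'grip_width': 0.09106687957427555}
[[-0.902 -0.     0.431]
 [-0.431  0.001 -0.902]
 [-0.    -1.    -0.001]]
top {'fov_y': 51.354820535106256, 'cx': 316.8526034819803, 'cy': 197.73032362041752, 'world_from_camera': array([[ 0.02525864, -0.99592379,  0.08658983,  0.4576508 ],
       [-0.99948132, -0.0268896 , -0.01772103,  0.17598775],
       [ 0.01997716, -0.08609731, -0.99608642,  0.8901498 ],
       [ 0.        ,  0.        ,  0.        ,  1.        ]])}
side {'fov_y': 53.971655359711534, 'cx': 317.66109876593595, 'cy': 196.23120679578275, 'world_from_camera': array([[-0.94766525, -0.11956692,  0.29603096,  0.26375912],
       [-0.31897187,  0.39435015, -0.86182649,  0.90444952],
       [-0.01369392, -0.91114857, -0.41185042,  0.40503007],
       [ 0.        ,  0.        ,  0.        ,  1.        ]])}
```

View pics/top0.png

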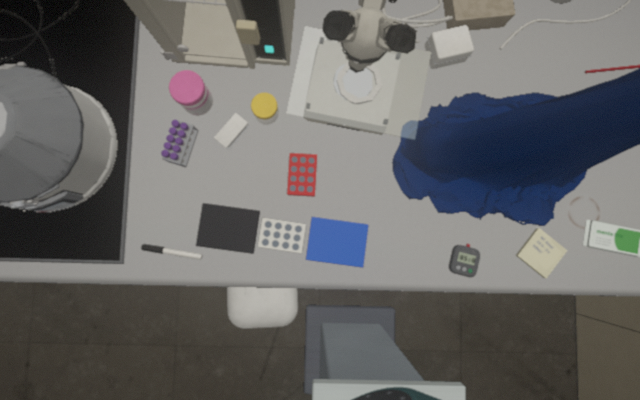

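View pics/side0.png

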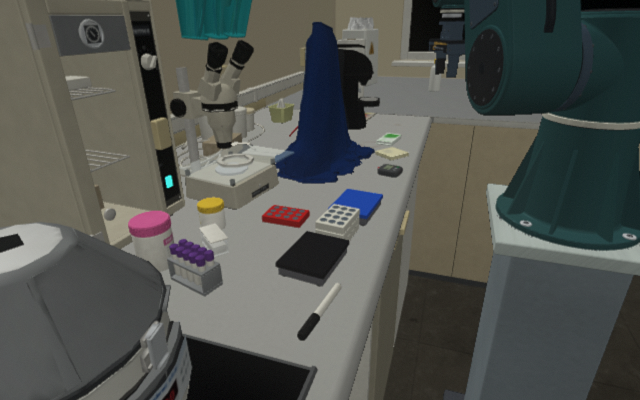

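The top view shows the white stack at (282,235), the blue stand at (337,242), the black stand at (228,228), and the red look-alike tile at (302,175). The white tile between the two stands fits the description. I'll measure it and confirm with a crop.

```bash
python3 - <<'E'
from h import *
for n in("top","side"):
    im=cv2.imread(f"pics/{n}0.png");X=np.load(n+"0.npy");h=cv2.cvtColor(im,cv2.COLOR_BGR2HSV)
    H,S,V=[h[...,i].astype(int) for i in range(3)]
    roi=np.zeros((400,640),bool)
    if n=="top": roi[195:275,190:375]=1
    else: roi[180:290,270:390]=1
    z=X[...,2]
    print(n,"table z",np.nanmedian(z[(roi)&(abs(z)<.012)]))
    for nm,m in dict(blue=roi&(H>100)&(H<130)&(S>120)&(z>.02),black=roi&(V<60)&(z>.02),white=roi&(z>.036)&(z<.06)&(V>90)).items():
        k,l,st,c=cv2.connectedComponentsWithStats(m.astype(np.uint8));i=1+st[1:,4].argmax();mm=l==i
        if nm!="white": mm=mm&(z>.024)
        p=X[mm];r=cv2.minAreaRect((p[:,:2]*1000).astype(np.float32))
        print(nm,mm.sum(),"px",c[i].round(),"med z",np.median(p[:,2]).round(4),"rect",np.round(r[0],1),np.round(r[1],1),round(r[2],2))
im=cv2.imread("pics/top0.png")[165:275,190:380];cv2.imwrite("pics/crop.png",cv2.resize(im,None,fx=4,fy=4,interpolation=cv2.INTER_CUBIC))
E
```

```text
top table z -0.0010683157707526703
blue 2353 px [337. 242.] med z 0.0288 rect [442.9 117. ] [116.5  86.5] 83.68
black 347 px [212. 235.] med z 0.0289 rect [454.7 366.9] [67.3 57.3] 83.47
white 1325 px [281. 235.] med z 0.047 rect [453.7 231.1] [89.8 60. ] 82.82
side table z 6.344262526694622e-05
blue 748 px [360. 201.] med z 0.0298 rect [441.9 118.2] [122.5  89. ] 83.44
black 2025 px [313. 255.] med z 0.03 rect [464.1 341.3] [129.7  88.6] 83.4
white 836 px [337. 218.] med z 0.0479 rect [453.3 233.3] [92.6 60.2] 82.7
```

View pics/crop.png

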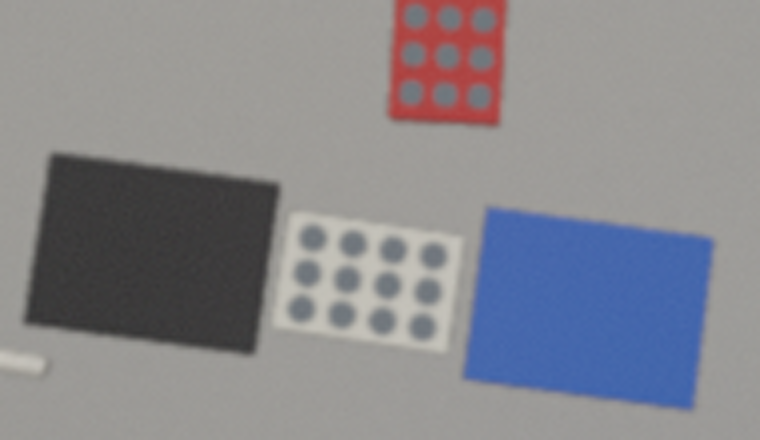

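The crop shows the white tile with 12 grey wells at about (370,280), flush between the black stand (left) and the blue stand (right). The red tile, at (447,60), is set apart and isn't the one meant. Sizes and heights match the text. Next I'll check the clearance to the tall draped object for the transit.

```bash
python3 - <<'E'
from h import *
A=[]
for n in("top","side"):
    X=np.load(n+"0.npy").reshape(-1,3);A.append(X[~np.isnan(X[:,0])])
P=np.vstack(A);r=np.hypot(P[:,0],P[:,1]);a=np.degrees(np.arctan2(P[:,1],P[:,0]))
for lo in range(-75,50,5):
    m=(a>=lo)&(a<lo+5)&(r>.3)&(r<.95)
    o=[]
    for z0,z1 in((.03,.1),(.1,.2),(.2,.3),(.3,.45),(.45,.7)):
        q=r[m&(P[:,2]>z0)&(P[:,2]<z1)]; o.append((len(q),np.percentile(q,2).round(3) if len(q)>8 else None))
    print(lo,o)
E
```

```text
-75 [(0, None), (0, None), (0, None), (0, None), (0, None)]
-70 [(0, None), (0, None), (131, np.float64(0.619)), (233, np.float64(0.61)), (9, np.float64(0.665))]
-65 [(0, None), (0, None), (432, np.float64(0.617)), (1020, np.float64(0.61)), (31, np.float64(0.659))]
-60 [(0, None), (0, None), (0, None), (37, np.float64(0.667)), (27, np.float64(0.658))]
-55 [(0, None), (21, np.float64(0.841)), (0, None), (0, None), (0, None)]
-50 [(122, np.float64(0.822)), (224, np.float64(0.819)), (223, np.float64(0.838)), (20, np.float64(0.878)), (0, None)]
-45 [(259, np.float64(0.849)), (423, np.float64(0.849)), (615, np.float64(0.843)), (59, np.float64(0.894)), (0, None)]
-40 [(0, None), (0, None), (5, None), (0, None), (0, None)]
-35 [(267, np.float64(0.683)), (229, np.float64(0.697)), (21, np.float64(0.708)), (0, None), (0, None)]
-30 [(247, np.float64(0.637)), (535, np.float64(0.647)), (759, np.float64(0.666)), (160, np.float64(0.683)), (0, None)]
-25 [(764, np.float64(0.615)), (1004, np.float64(0.637)), (1667, np.float64(0.648)), (2122, np.float64(0.666)), (0, None)]
-20 [(474, np.float64(0.613
[... 801 characters left out ...]
4(0.838)), (2533, np.float64(0.851)), (0, None)]
20 [(3291, np.float64(0.461)), (1197, np.float64(0.843)), (1670, np.float64(0.843)), (2454, np.float64(0.863)), (0, None)]
25 [(4449, np.float64(0.476)), (1181, np.float64(0.923)), (1222, np.float64(0.932)), (3862, np.float64(0.893)), (0, None)]
30 [(3948, np.float64(0.505)), (396, np.float64(0.942)), (429, np.float64(0.942)), (743, np.float64(0.941)), (0, None)]
35 [(2352, np.float64(0.53)), (0, None), (0, None), (0, None), (0, None)]
40 [(1420, np.float64(0.569)), (2733, np.float64(0.847)), (154, np.float64(0.914)), (0, None), (0, None)]
45 [(832, np.float64(0.821)), (3893, np.float64(0.827)), (3981, np.float64(0.877)), (0, None), (0, None)]
```

>>> step_arm(deltas=[[0, 0, -0.046, 0, 0, 0], [0, 0, -0.092, 0, 0, 0], [0, 0, -0.138, 0, 0, 0], [0, 0, -0.184, 0, 0, 0], [0, 0, -0.23, 0, 0, 0], [-0.049, 0, -0.2325, 0, -6, 0], [-0.0975, 0, -0.24, 0, -12, 0], [-0.145, 0, -0.253, 0, -18, 0], [-0.191, 0, -0.2705, 0, -24, 0], [-0.235, 0, -0.293, 0, -30, 0], [-0.276, 0, -0.32, 0, -36, 0], [-0.3145, 0, -0.3505, 0, -42, 0]], hand=-1, grip_force=12)

```text
time: 1.3
eef_pos: [0.4353, -0.178, 0.214]
orientation: [0.394, -0.587, 0.587, -0.394]
force: [0.8, -1.1, 0.6]
grip_width: 0.0914
```

>>> step_arm(deltas=[[-0.039, 0.01, -0.014, 0, -1.6, 0], [-0.078, 0.02, -0.028, 0, -3.2, 0], [-0.116, 0.03, -0.042, 0, -4.8, 0], [-0.155, 0.04, -0.056, 0, -6.4, 0], [-0.194, 0.05, -0.07, 0, -8, 0], [-0.233, 0.06, -0.084, 0, -9.6, 0], [-0.272, 0.07, -0.098, 0, -11.2, 0], [-0.31, 0.08, -0.112, 0, -12.8, 0], [-0.349, 0.09, -0.126, 0, -14.4, 0], [-0.388, 0.1, -0.14, 0, -15.8, 0], [-0.388, 0.1, -0.14, 0, -15.8, 0], [-0.388, 0.1, -0.14, 0, -15.8, 0]])

```text
time: 2.5
eef_pos: [0.4527, 0.2328, 0.1135]
orientation: [-0.471, 0.528, -0.528, 0.47]
force: [-1.2, 0.7, 2.5]
grip_width: 0.0912
```

```bash
cat > m.py <<'E'
import sys
from h import *
def measure(n,tag):
    s=sensors.sense();M=R.from_quat(s["orientation"]).as_matrix()
    print("eef",s["eef_pos"].round(4),"zaxis yaw",np.degrees(np.arctan2(M[1,2],M[0,2])).round(2),"tool y",M[:,1].round(4),"F",s["force"].round(2),"w",round(s["grip_width"],4),"t",s["time"])
    rgb,X=cloud(n);im=rgb[:,:,::-1].copy();cv2.imwrite(f"pics/{n}{tag}.png",im)
    h=cv2.cvtColor(im,cv2.COLOR_BGR2HSV);H,S,V=[h[...,i].astype(int) for i in range(3)];z=X[...,2]
    roi=(abs(X[...,0]-.45)<.08)&(X[...,1]>.03)&(X[...,1]<.3)
    for nm,m in dict(blue=roi&(H>100)&(H<130)&(S>120)&(z>.02)&(z<.036),tile=roi&(z>.04)&(z<.054)&(S<70)&(V>60),mid=roi&(z>.0265)&(z<.038)&(V>90)&(S<70)).items():
        k,l,st,c=cv2.connectedComponentsWithStats(m.astype(np.uint8))
        if k<2: continue
        i=1+st[1:,4].argmax();p=X[l==i];r=cv2.minAreaRect((p[:,:2]*1000).astype(np.float32))
        print(n,nm,len(p),"px",c[i].round(),"z",np.percentile(p[:,2],[5,50,95]).round(4),"rect",np.round(r[0],1),np.round(r[1],1),round(r[2],2))
if __name__=="__main__":
    for n in sys.argv[2:]: measure(n,sys.argv[1])
E
python3 m.py 1 wrist
```

```text
eef [0.4527 0.2328 0.1135] zaxis yaw -6.56 tool y [-1.1e-03 -5.0e-04 -1.0e+00] F [-1.21  0.66  2.47] w 0.0912 t 2.5
wrist blue 3746 px [314. 335.] z [0.029 0.03  0.031] rect [442.8 115.4] [52.1 88.2] 83.66
wrist tile 9634 px [316. 216.] z [0.047  0.0483 0.0494] rect [453.2 231.4] [90.  60.1] 82.94
wrist mid 300 px [315. 156.] z [0.027  0.0315 0.0372] rect [458.3 276.2] [ 2.  58.6] 83.54
```

View pics/wrist1.png

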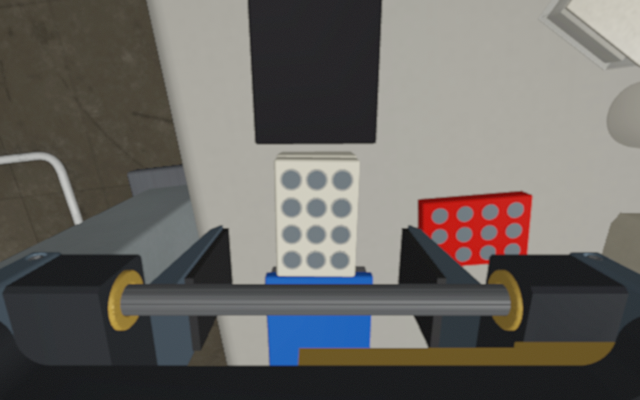

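The wrist view shows the white tile at (316,216), centred between the finger tips at columns 228 and 402. The red tile is at (475,225), outside the fingers. All three views agree within 2 mm, so I'll descend so that the fingers straddle only the top tile (z 0.032–0.048).

>>> step_arm(deltas=[[0, 0.03, 0.0006, 0, 0.4, 0], [0, 0.055, 0.0006, 0, 0.4, 0], [0, 0.068, 0.0006, 0, 0.4, 0], [0, 0.074, 0.0006, 0, 0.4, 0], [0, 0.077, 0.0006, 0, 0.4, 0], [0, 0.077, 0.0006, 0, 0.4, 0], [0, 0.077, 0.0006, 0, 0.4, 0]])

```text
time: 3.25
eef_pos: [0.4544, 0.2324, 0.0377]
orientation: [0.468, -0.53, 0.53, -0.469]
force: [1.4, -0.1, -0.5]
grip_width: 0.0915
```

```bash
python3 m.py 2 wrist
```

```text
eef [0.4544 0.2324 0.0377] zaxis yaw -7.06 tool y [ 1.1e-03  5.0e-04 -1.0e+00] F [ 1.38 -0.06 -0.52] w 0.0915 t 3.25
wrist blue 2232 px [303. 347.] z [0.0259 0.03   0.0309] rect [448.4 166.8] [23.1 88.3] 83.79
wrist tile 12356 px [313. 231.] z [0.0469 0.0483 0.0494] rect [455.5 248.9] [54.8 60.2] 83.12
wrist mid 693 px [313. 175.] z [0.0273 0.0315 0.0375] rect [458.5 276.2] [ 2.1 59.1] 83.14
```

>>> step_arm(deltas=[[0, 0.0005, 0, 0, 0, 0], [0, 0.0005, 0, 0, 0, 0], [0, 0.0005, 0, 0, 0, 0], [0, 0.0005, 0, 0, 0, 0]], hand=-0.4, grip_force=12)

```text
time: 3.7
eef_pos: [0.4539, 0.2323, 0.0365]
orientation: [0.468, -0.53, 0.53, -0.468]
force: [0.6, 0.5, -0.2]
grip_width: 0.0643
```

>>> step_arm(deltas=[[0, 0, 0, 0, 0, 0], [0, 0, 0, 0, 0, 0], [0, 0, 0, 0, 0, 0], [0, 0, 0, 0, 0, 0], [0, 0, 0, 0, 0, 0]], hand=1)

```text
time: 4.2
eef_pos: [0.4539, 0.2322, 0.0364]
orientation: [-0.468, 0.53, -0.53, 0.468]
force: [-0.9, -0.0, 1.8]
grip_width: 0.0601
```

```bash
python3 m.py 3 wrist
```

```text
eef [0.4539 0.2322 0.0364] zaxis yaw -7.06 tool y [-1.e-04  0.e+00 -1.e+00] F [-0.92 -0.04  1.81] w 0.0601 t 4.2
wrist blue 1092 px [320. 342.] z [0.0244 0.0299 0.0308] rect [448.5 173.7] [10.1 86.2] 83.3
wrist tile 12554 px [315. 231.] z [0.0468 0.0482 0.0493] rect [456.2 249.1] [54.5 62.9] 83.08
wrist mid 699 px [314. 175.] z [0.0275 0.0316 0.0374] rect [458.7 276.1] [ 2.3 59.5] 83.56
```

The tile is gripped at a width of 60.1 mm. I'll slide it part-way along the tile's axis at constant height, then check.

>>> step_arm(deltas=[[0.003, 0, 0.0001, 0, 0, 0], [0.008, 0, 0.0002, 0, 0, 0], [0.014, 0, 0.0004, 0, 0, 0], [0.02, 0, 0.0006, 0, 0, 0], [0.026, 0, 0.0007, 0, 0, 0], [0.032, 0, 0.0009, 0, 0, 0], [0.037, 0, 0.001, 0, 0, 0], [0.04, 0, 0.0011, 0, 0, 0], [0.04, 0, 0.0011, 0, 0, 0]])

```text
time: 5.15
eef_pos: [0.45, 0.1919, 0.0364]
orientation: [0.468, -0.53, 0.53, -0.468]
force: [0.1, -2.3, 0.9]
grip_width: 0.0597
```

```bash
python3 m.py 4 wrist side
```

```text
eef [0.45   0.1919 0.0364] zaxis yaw -7.07 tool y [-2.e-04 -2.e-04 -1.e+00] F [ 0.08 -2.34  0.91] w 0.0597 t 5.15
wrist blue 1384 px [315. 338.] z [0.0291 0.0301 0.031 ] rect [444.4 139.7] [23.7 88.2] 83.06
wrist tile 12529 px [315. 231.] z [0.0468 0.0483 0.0493] rect [452.5 208.8] [54.3 62.5] 83.06
wrist mid 10089 px [311. 135.] z [0.0311 0.0324 0.0336] rect [456.1 255.5] [43.6 60.6] 84.16
eef [0.45   0.1922 0.0365] zaxis yaw -7.07 tool y [-1.e-04 -2.e-04 -1.e+00] F [ 0.24 -1.82  2.01] w 0.0599 t 5.2
side blue 293 px [371. 204.] z [0.0237 0.0297 0.0308] rect [406.2 120.7] [ 36.5 124.4] 4.96
side tile 596 px [341. 210.] z [0.0416 0.048  0.0492] rect [454.6 192.3] [91.4 69.4] 82.44
side mid 478 px [335. 227.] z [0.0275 0.032  0.0362] rect [454.1 236.2] [85.8 61.8] 83.21
```

View pics/wrist4.png

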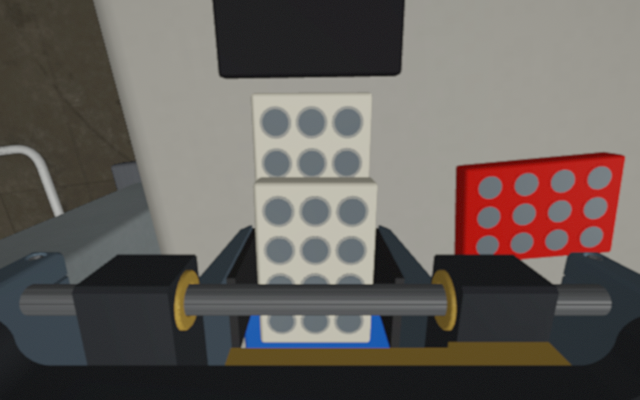

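The wrist view shows the top tile (315,260) sliding forward. The middle tile's far edge (row 95) is still at y≈0.277, so it hasn't moved. I'll finish the slide.

>>> step_arm(deltas=[[0.004, 0, 0.0001, 0, 0, 0], [0.012, 0, 0.0002, 0, 0, 0], [0.021, 0, 0.0004, 0, 0, 0], [0.03, 0, 0.0005, 0, 0, 0], [0.039, 0, 0.0006, 0, 0, 0], [0.048, 0, 0.0008, 0, 0, 0], [0.057, 0, 0.0009, 0, -0.1, 0], [0.065, 0, 0.001, 0, -0.3, 0], [0.071, 0, 0.0012, 0, -0.5, 0], [0.074, 0, 0.0012, 0, -0.6, 0], [0.074, 0, 0.0012, 0, -0.6, 0]])

```text
time: 6.35
eef_pos: [0.4421, 0.1185, 0.0364]
orientation: [-0.471, 0.527, -0.527, 0.471]
force: [-0.5, -1.1, -1.2]
grip_width: 0.0597
```

```bash
python3 m.py 5 wrist top
```

```text
eef [0.4421 0.1185 0.0364] zaxis yaw -6.48 tool y [-0. -0. -1.] F [-0.54 -1.1  -1.24] w 0.0597 t 6.35
wrist blue 7427 px [318. 172.] z [0.0289 0.0301 0.0312] rect [447. 153.] [49.7 89. ] 83.33
wrist tile 12521 px [315. 231.] z [0.0468 0.0483 0.0493] rect [444.3 135.2] [54.8 63.3] 83.85
wrist mid 15648 px [311.  62.] z [0.0312 0.0324 0.0336] rect [451.3 215.5] [56.5 60.3] 83.16
eef [0.4422 0.1187 0.0364] zaxis yaw -6.47 tool y [ 1.e-04  0.e+00 -1.e+00] F [ 0.2  -1.11 -1.62] w 0.0602 t 6.4
top blue 27 px [316. 219.] z [0.0268 0.0288 0.0312] rect [488.4 159.9] [11.1 16.4] 23.43
top tile 1 px [316. 233.] z [0.0445 0.0445 0.0445] rect [459.4 160.9] [0. 0.] 0.0
top mid 1208 px [280. 235.] z [0.0286 0.031  0.0334] rect [453.6 232.1] [89.8 59.9] 83.08
```

The tile is on target, within about 1 mm of the stand's centre, and the middle tile hasn't moved: (453.6,232.1) mm. Now I'll lower it 2 mm onto the blue top and release.

>>> step_arm(deltas=[[0, 0.0007, 0, 0, 0, 0], [0, 0.0014, 0, 0, 0, 0], [0, 0.0019, 0, 0, 0, 0], [0, 0.0019, 0, 0, 0, 0], [0, 0.0019, 0, 0, 0, 0]])

```text
time: 6.95
eef_pos: [0.4422, 0.1189, 0.0345]
orientation: [-0.471, 0.527, -0.527, 0.471]
force: [-0.3, -0.1, -1.9]
grip_width: 0.0602
```

>>> step_arm(deltas=[[0, 0, 0, 0, 0, 0], [0, 0, 0, 0, 0, 0], [0, 0, 0, 0, 0, 0], [0, 0, 0, 0, 0, 0], [0, 0, 0, 0, 0, 0], [0, 0, 0, 0, 0, 0]], hand=-0.8)

```text
time: 7.55
eef_pos: [0.4422, 0.1188, 0.0345]
orientation: [0.471, -0.527, 0.527, -0.471]
force: [0.6, 0.0, -0.1]
grip_width: 0.0819
```

```bash
python3 m.py 6 wrist
```

```text
eef [0.4422 0.1188 0.0345] zaxis yaw -6.46 tool y [ 0.  0. -1.] F [ 0.63  0.02 -0.06] w 0.0819 t 7.55
wrist blue 9319 px [316. 190.] z [0.0289 0.0301 0.0312] rect [445.5 138.8] [77.9 88.9] 83.66
wrist tile 12298 px [315. 231.] z [0.045  0.0463 0.0473] rect [444.3 135.6] [54.6 59.8] 83.42
wrist mid 15915 px [311.  62.] z [0.0312 0.0324 0.0336] rect [451.3 215.7] [56.8 60.5] 82.98
```

The tile's top is at 0.046, so it is resting flat on the blue top. I'll retreat upwards and verify.

>>> step_arm(deltas=[[0, -0.005, 0, 0, 0, 0], [0, -0.02, 0, 0, 0, 0], [0, -0.05, 0, 0, 0, 0], [0, -0.09, 0, 0, 0, 0], [0, -0.13, 0, 0, 0, 0], [0.04, -0.17, 0, 0, 0, 0], [0.08, -0.19, 0.01, 0, 0, 0], [0.12, -0.2, 0.02, 0, 0, 0], [0.16, -0.2, 0.03, 0, 0, 0], [0.2, -0.2, 0.03, 0, 0, 0], [0.2, -0.2, 0.03, 0, 0, 0]])

```text
time: 8.7
eef_pos: [0.4491, -0.0866, 0.2351]
orientation: [0.47, -0.528, 0.529, -0.47]
force: [0.4, 0.3, -0.4]
grip_width: 0.0823
```

```bash
python3 m.py 7 top side; python3 -c "
import cv2
a=cv2.resize(cv2.imread('pics/top7.png')[165:275,190:390],None,fx=3,fy=3);b=cv2.resize(cv2.imread('pics/side7.png')[170:270,270:470],None,fx=2.5,fy=2.5)
b=cv2.copyMakeBorder(b,0,0,0,600-b.shape[1],0);cv2.imwrite('pics/fin.png',cv2.vconcat([a,b]))"
```

```text
eef [ 0.4491 -0.0866  0.2351] zaxis yaw -6.66 tool y [ 5.e-04 -6.e-04 -1.e+00] F [ 0.35  0.33 -0.41] w 0.0823 t 8.7
top blue 875 px [336. 241.] z [0.0264 0.0289 0.0313] rect [442.9 116.9] [116.  86.] 83.72
top tile 1312 px [337. 242.] z [0.0423 0.0449 0.0473] rect [442.5 117.7] [90.  59.8] 83.43
top mid 1271 px [281. 235.] z [0.0284 0.0311 0.0336] rect [453.7 232.3] [90. 60.] 83.2
eef [ 0.4491 -0.0849  0.2348] zaxis yaw -6.66 tool y [ 2.e-04 -0.e+00 -1.e+00] F [0.84 0.75 0.08] w 0.0818 t 8.75
side blue 403 px [359. 207.] z [0.0243 0.0297 0.0309] rect [441.8 119.9] [120.   88.7] 83.6
side tile 519 px [356. 196.] z [0.0416 0.0459 0.0472] rect [441.3 118.5] [92.  59.6] 83.56
side mid 674 px [337. 224.] z [0.0281 0.032  0.0334] rect [452.7 228.1] [101.8  60.1] 82.44
```

View pics/fin.png

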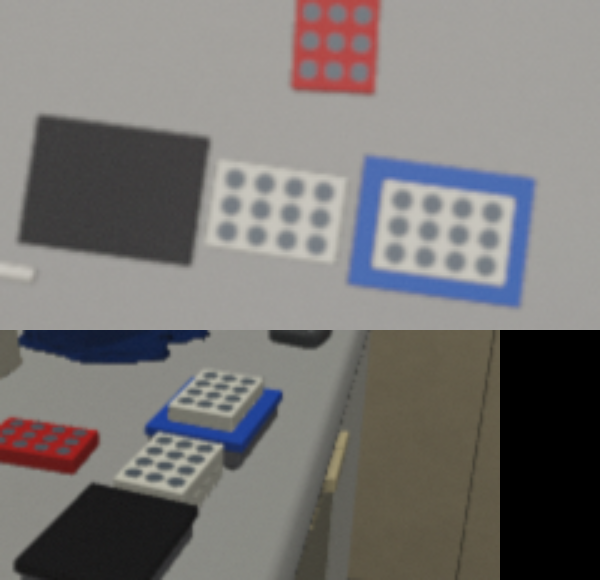

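The final picture shows the tile lying flat in the middle of the blue top (445,232 in the crop). The other two tiles are still stacked at (275,210), and the gripper is clear.

```bash
python3 -c "
from bench import bot;print(bot.close_job())"
```

```text
the job is handed in; nothing more can be done
None
```

The top tile is now lying flat in the middle of the blue stand, and I handed the job in at about 8.8 s. I gripped it lightly (12 N) by its long sides and slid it off the stack at constant height. I then lowered it 2 mm onto the blue top, let go and moved the arm clear.

- **Placed tile:** by the top camera its centre is at (442.5, 117.7) mm, against the stand's centre at (442.9, 116.9) mm. Its long side is within about 0.3° of the stand's. Its top face measured 45–46 mm high; flat on the stand it should be 46 mm.
- **Remaining stack:** the middle tile's centre is at (453.7, 232.3) mm, about 1 mm from where the stack measured at the start. Its top is still at about 32 mm. I did not measure the bottom tile separately; the last side view shows the stack square.
- **Disagreements:** the top camera reads about 1 mm low in height. In the last side view the middle tile's outline came out too long (102 mm instead of 90), with its centre about 4 mm off. I put that down to the measured patch taking in part of the tile's side, because the top view gave the right size and place.

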